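Find the rocking candle lid and press it home

TASK

One of the four lidded candles in the packing tray has a lid that is not pushed home; it looks like the others but rocks when its edge is pressed. With the fingertips press lightly on the edges of the lids (keep below 10 N on a good lid) until you find the one that rocks, then press that lid firmly down in its middle until it is fully home and level, and come away. Do not lift any lid, never press a good lid hard, and leave the other things on the table alone.

Things in the scene. Friction and masses are not known exactly. Their poses are not given: they have to be found in the camera images.
- lid_a: one of four like round bamboo lids on the black candle jars in the tray: 92 mm across, cap 28 mm deep, level at the start, its flat top 115 to 126 mm above the table (jars sunk unevenly, so heights tell nothing). Origin: centre of the top face; z up, square to the face. The loose lid, wherever it is, pressed with 3 N some 34 mm off centre tips 0.1 to 0.15 rad; it swings back when let go.
- lid_b: one of four like round bamboo lids on the black candle jars in the tray: 92 mm across, cap 28 mm deep, level at the start, its flat top 115 to 126 mm above the table (jars sunk unevenly, so heights tell nothing). Origin: centre of the top face; z up, square to the face. Any lid that is home, pressed at its edge, stays level, dips 0.5 mm per newton and springs back.
- lid_c: one of four like round bamboo lids on the black candle jars in the tray: 92 mm across, cap 28 mm deep, level at the start, its flat top 115 to 126 mm above the table (jars sunk unevenly, so heights tell nothing). Origin: centre of the top face; z up, square to the face. The four lidded jars trade places from start to start.
- lid_d: one of four like round bamboo lids on the black candle jars in the tray: 92 mm across, cap 28 mm deep, level at the start, its flat top 115 to 126 mm above the table (jars sunk unevenly, so heights tell nothing). Origin: centre of the top face; z up, square to the face. The loose lid is not seated by its edge; about 18 N within 8 mm of its centre slides it 4.5 mm down, where it stays.
- tray: square plywood packing tray, 276 mm a side, walls 55 mm high, filled with grey foam to 40 mm; fixed to the table. Origin: centre of the underside. The four jars stand 114 mm apart in a square about its centre, sides along the tray's x and y
- tin: closed brass candle tin, 70 mm across, 54 mm high, standing loose beside the tray; origin at the centre of its foot; not to be disturbed
- open_candle: open black candle jar, 76 mm across, 85 mm high, standing loose beside the tray; origin at the centre of its foot; not to be disturbed
- scoop: spatula 200 mm long with a wooden handle, lying loose beside the tray, under 30 mm high; not to be disturbed

How it is judged:
By the outcome, as a careful person would: the job done as asked, in the order asked, and still so for the second after the job is handed in, with the robot touching nothing.
It also fails if it takes over 51 s, if anything falls off the work surface, if the arm or the gripper's body presses on something with over 40 N, if the wrist force passes 120 N, or if a joint passes its speed limit or range.

ROBOT

A 6-joint arm with a two-finger parallel gripper is mounted at the origin on the work surface. World frame = base frame: x ahead of the robot, y to its left, z up, the work surface at z = 0. Lengths are in m, angles in rad, forces in N, time in s.
With the tool pointing down it reaches from about 0.375 to 0.825 m from the base axis. Payload 5.5 kg.
Tool frame: the origin (TCP) lies midway between the tips of the shut fingers; the grasp point (between the pads) lies 19 mm behind it; z points along the fingers, y is the line along which they close (so a half turn about z gives the same grasp; the last joint's range is limited). The gripper opens to 85 mm and grips with 20 to 120 N. Pads are 22 mm wide; open, the fingers measure 114 mm over their backs; the gripper's body (76 mm by 85 mm) begins 54 mm behind the grasp point. The pads swing forward as they close: fully open they stand 13 mm farther back than shut.
Start: joints at [1.343, 0.314, -0.047, 1.21, 0, 1.571], TCP at [0.135, 0.584, 0.231] pointing down, gripper open.
Joint ranges: [-2.67, 2.67], [-0.69, 1.73], [-1.03, 1.25], [-2.08, 2.16], [-1.42, 1.45], [-3.14, 3.14]. Speed limits (rad/s): [2.39, 2.39, 3.01, 3.14, 3.14, 3.14].

INTERFACE

Orientations are given as [roll, pitch, yaw] about the fixed x, y, z axes, in that order (R = Rz(yaw) Ry(pitch) Rx(roll)).
In Python, from station import state, grab_frame, get_calibration, close_job gives the robot as it stands.
- The arm moves only by the tool jog_arm, never from a script. Its argument "rows" is a list of rows, each a list of 7 numbers: the shift along the tool's x, y, z as a fraction of full scale, then the turn, a rotation vector about the tool's x, y, z as a fraction of full scale, then the opening, from -1 (shut) to 1 (fully open). In form: [[x, y, z, rx, ry, rz, grip], ...]. A call has 1 to 10 rows; each row shifts and turns the commanded pose from where the row before left it, along the tool's axes as they then stand; what a row does not reach is not made up. Full scale, the value 1, is 0.5 m for a shift and 2 pi rad for a turn. A row lasts 1/12 s, in which the tool goes at most 41.7 mm and 7.16 degrees, less where a joint would pass 70% of its speed; a pose out of reach is approached as far as the arm can. A call with a number of a shift or a turn outside -1 to 1 is refused whole. A call with a gripper value outside its range is refused whole. The fingers move at their own pace and stop on an object; "newtons" is the grip in N (left out, the last holds). Time passes only in rows, so rows that do not move let the fingers close. It gives the time, the measured TCP pose, the force, the opening and the grip force at its end, in the units of the state.
- state(): the state, without advancing time (a new reading comes with each control period).
- grab_frame(name): name is "side" or "top" or "wrist"; returns the picture (400x640x3 uint8, red, green, blue); there is no depth.
- get_calibration(name): a dict with "fx", "fy", "cx", "cy" (pixels), "eye" and "attitude" of the camera in the world. Camera axes: x right, y down, z forward; pixel columns grow to the right and rows downward; lengths in m; the calibration is good to about 2 mm. A picture is of the moment at which its call begins: read the wrist's pose just before it. get_calibration takes no time and is no camera call; for the wrist camera it gives the pose at the moment of the call.
- close_job(): hands the job in; it is judged then, once.
The state is a dict: "clock": time; "joints": joint angles; "qd": joint speeds; "effort": joint torques, N m; "position": TCP position; "tool_rot": TCP orientation; "ft_force": force on the tool from outside, world axes, zero at the start; "ft_torque": the same for the moment, N m; "width": opening from 0.0 (shut) to 1.0 (fully open); "gripper_force": force on a finger pad.
Only numpy, scipy, OpenCV 4.12 (cv2) and the standard library are available. Lean on these libraries where they do the work, as an engineer would, in place of code of your own. Each camera call takes 0.05 s, during which the arm holds its last target. There are 200 camera calls.

## Working session

There is one attempt and no reset: what is moved stays moved. The work goes in short steps, Python scripts to look and compute and a tool call to move; the robot and the scene stay as the last step left them, time stands still between calls to the robot, and variables do not carry over. Pictures are saved under pics/ and viewed, at most 10 in all, crops included, and the job is handed in when it is done.

Besides the shell and the picture viewer there is one more tool, called after ">>>" as name([rows], argument=value, ...), one row to a line, values as JSON. jog_arm: Moves the arm, as the interface text tells. Shift numbers are shares of 0.5 m and turn numbers shares of 2 pi rad, none past 1 either way. Its arguments: {"type":"object","properties":{"rows":{"type":"array","items":{"type":"array","items":{"type":"number","minimum":-1,"maximum":1}}},"newtons":{"type":"number"}},"required":["rows"]}

```bash
mkdir -p pics; ls
python3 - <<'E'
from station import *
import cv2
print(state())
for n in("top","side"):
    cv2.imwrite(f"pics/{n}0.png",grab_frame(n)[:,:,::-1]); print(n,get_calibration(n))
E
```

```text
pics
{'clock': 0.0, 'joints': array([ 1.34298925e+00,  3.14206216e-01, -4.80547097e-02,  1.21020080e+00,
        1.75052935e-05,  1.57079371e+00]), 'qd': array([-4.40176027e-06,  1.26426050e-03,  3.03298024e-04,  8.05888824e-04,
        2.56026331e-04,  1.17566806e-03]), 'effort': array([-1.15045910e-03, -5.39586282e+01,  3.39753556e+01,  1.91479077e-02,
       -1.60927425e-04,  1.05306304e-05]), 'position': array([0.13537172, 0.58394881, 0.23045712]), 'tool_rot': array([-3.13992726e+00, -1.75096284e-05,  2.91378817e+00]), 'ft_force': array([1.3302399 , 0.20301807, 0.62554524]), 'ft_torque': array([-0.05131666,  0.01628185,  0.02364626]), 'gripper_force': 0.0, 'width': 0.9974746676157825}
top {'fx': 499.6868390650081, 'fy': 499.6868390650081, 'cx': 319.5071760458655, 'cy': 195.37822949689823, 'eye': array([ 0.41024671, -0.01861183,  1.2336657 ]), 'attitude': array([-3.0020142 ,  0.01122724, -1.57723378])}
side {'fx': 412.887602092974, 'fy': 412.887602092974, 'cx': 315.1317909018759, 'cy': 203.26641256152283, 'eye': array([0.3792241 , 0.63469739, 0.58659742]), 'attitude': array([-2.20155991,  0.01829469, -2.87723629])}
```

View pics/top0.png

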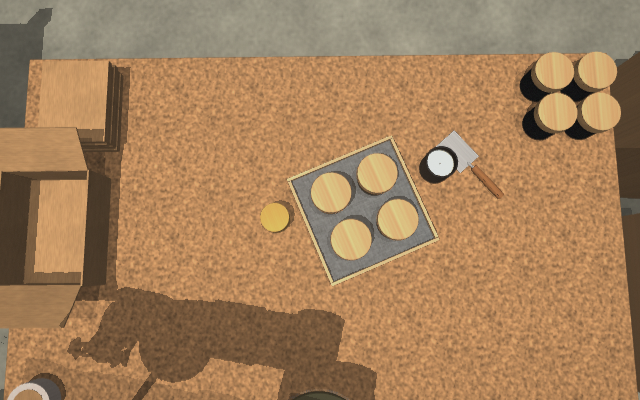

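View pics/side0.png

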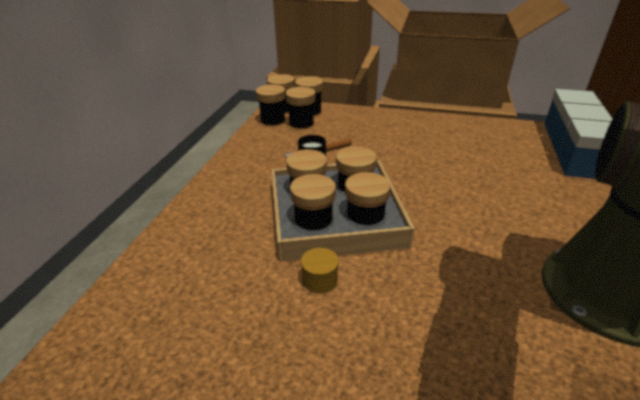

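The top view shows the four lids at about (331,192), (378,173), (398,218) and (351,239). The tin is at (275,217), the open candle at (439,163) and the scoop at (470,160). The side view agrees.

```bash
cat > h.py <<'E'
import numpy as np, cv2
from scipy.spatial.transform import Rotation as R
from station import *
def cast(c,u,v,z):
    d=R.from_euler('xyz',c['attitude']).as_matrix()@np.array([(u-c['cx'])/c['fx'],(v-c['cy'])/c['fy'],1])
    return c['eye']+d*(z-c['eye'][2])/d[2]
E
python3 - <<'E'
from h import *
c=get_calibration("top"); im=cv2.imread("pics/top0.png")
g=cv2.cvtColor(cv2.resize(im,None,fx=4,fy=4,interpolation=cv2.INTER_CUBIC)[480:1200,1100:1800],cv2.COLOR_BGR2GRAY)
P=[]
cs=cv2.HoughCircles(cv2.medianBlur(g,7),cv2.HOUGH_GRADIENT,1,120,param1=120,param2=25,minRadius=72,maxRadius=95)[0]
for x,y,r in cs:
    u,v=(x+1100)/4-.375,(y+480)/4-.375
    p=cast(c,u,v,.12); P.append(p); print(round(u,1),round(v,1),r/4,p.round(4))
P=np.array(P)[:4]
print(np.linalg.norm(P[:,None]-P[None],axis=2).round(4),P.mean(0))
for n,u,v,z in(("tin",275,217,.054),("open",439,163,.085),("scoop",500,196,.02)):print(n,cast(c,u,v,z).round(3))
print(get_calibration("wrist"))
E
```

```text
397.8 219.0 20.125 [ 0.5122 -0.1814  0.12  ]
376.8 172.5 19.6 [ 0.618 -0.137  0.12 ]
351.0 239.2 20.2 [ 0.4678 -0.0765  0.12  ]
330.5 191.5 20.225 [ 0.5754 -0.0319  0.12  ]
[[0.     0.1148 0.1139 0.1623]
 [0.1148 0.     0.1619 0.1133]
 [0.1139 0.1619 0.     0.1165]
 [0.1623 0.1133 0.1165 0.    ]] [ 0.54335082 -0.10669108  0.12      ]
tin [0.525 0.099 0.054]
open [ 0.646 -0.286  0.085]
scoop [ 0.576 -0.447  0.02 ]
{'fx': 294.7333691889479, 'fy': 294.7333691889479, 'cx': 322.13135430827447, 'cy': 204.07953749820282, 'eye': array([0.05744362, 0.60205768, 0.37361547]), 'attitude': array([2.82539683e+00, 2.96260033e-04, 1.34371615e+00])}
```

>>> jog_arm([
  [-0.056, -0.053, 0, 0, 0, 0, -1],
  [-0.056, -0.053, 0, 0, 0, 0, -1],
  [-0.056, -0.053, 0, 0, 0, 0, -1],
  [-0.056, -0.053, 0, 0, 0, 0, -1],
  [-0.056, -0.053, 0, 0, 0, 0, -1],
  [-0.056, -0.053, 0, 0, 0, 0, -1],
  [-0.056, -0.053, 0, 0, 0, 0, -1],
  [-0.056, -0.053, 0, 0, 0, 0, -1],
  [-0.056, -0.053, 0, 0, 0, 0, -1],
  [-0.056, -0.053, 0, 0, 0, 0, -1],
], newtons=20)

```text
clock: 0.93
position: [0.3488, 0.2613, 0.2312]
tool_rot: [-3.141, -0.0, 2.914]
ft_force: [0.5, 1.1, 0.4]
width: 0.001
gripper_force: 0.0
```

>>> jog_arm([
  [-0.056, -0.053, 0, 0, 0, 0, -1],
  [-0.056, -0.053, 0, 0, 0, 0, -1],
  [-0.056, -0.053, 0, 0, 0, 0, -1],
  [-0.056, -0.053, 0, 0, 0, 0, -1],
  [-0.056, -0.053, 0, 0, 0, 0, -1],
  [-0.056, -0.053, 0, 0, 0, 0, -1],
  [-0.056, -0.053, 0, 0, 0, 0, -1],
  [-0.056, -0.053, 0, 0, 0, 0, -1],
  [-0.056, -0.053, 0, 0, 0, 0, -1],
  [0, 0, 0, 0, 0, 0, -1],
])

```text
clock: 1.77
position: [0.543, -0.0313, 0.2306]
tool_rot: [-3.139, 0.002, 2.908]
ft_force: [-1.2, 0.9, 1.1]
width: -0.001
gripper_force: 0.0
```

```bash
cat > go.py <<'E'
import sys
from h import *
s=state(); M=R.from_euler('xyz',s['tool_rot']).as_matrix()
print(s['clock'],s['position'].round(4),s['tool_rot'].round(3),s['joints'].round(2),s['ft_force'].round(2),s['width'])
for n,t in dict(A=(.562,-.0632),B=(.5865,-.1242),C=(.5253,-.15),D=(.4994,-.0891)).items():
    print(n,(M.T@(np.array([*t,.131])-s['position'])/.5).round(4))
E
python3 go.py
```

```text
1.7667 [ 0.543  -0.0313  0.2306] [-3.139e+00  2.000e-03  2.908e+00] [-0.06  0.21 -0.19  1.17 -0.    0.18] [-1.23  0.93  1.11] -0.0012811888929224718
A [-0.0514 -0.0528  0.1994]
B [-0.1273 -0.1602  0.1997]
C [-0.0201 -0.2387  0.1997]
D [ 0.0584 -0.1321  0.1993]
```

>>> jog_arm([
  [-0.0257, -0.026, 0, 0, 0, 0, -1],
  [-0.0257, -0.026, 0.02, 0, 0, 0, -1],
  [0, 0, 0.06, 0, 0, 0, -1],
  [0, 0, 0.06, 0, 0, 0, -1],
  [0, 0, 0.03, 0, 0, 0, -1],
  [0, 0, 0.01, 0, 0, 0, -1],
  [0, 0, 0, 0, 0, 0, -1],
  [0, 0, 0, 0, 0, 0, -1],
])

```text
clock: 2.43
position: [0.5594, -0.057, 0.1419]
tool_rot: [3.142, 0.0, 2.914]
ft_force: [0.5, 0.5, 0.2]
width: -0.003
gripper_force: 0.0
```

```bash
python3 go.py
python3 - <<'E'
from h import *
cv2.imwrite("pics/w1.png",grab_frame("wrist")[:,:,::-1])
for i in range(3): grab_frame("wrist"); print(state()['ft_force'].round(2),state()['position'].round(4))
E
```

```text
2.4333 [ 0.5594 -0.057   0.1419] [3.142 0.    2.914] [-0.1   0.29 -0.28  0.99  0.    0.13] [0.51 0.55 0.25] -0.0025301921768063245
A [-0.0078 -0.0109  0.0219]
B [-0.083  -0.1187  0.0219]
C [ 0.0246 -0.1965  0.0219]
D [ 0.1025 -0.0896  0.0218]
[0.24 0.05 0.47] [ 0.5603 -0.0572  0.1429]
[-0.53 -0.11  0.41] [ 0.5603 -0.0572  0.1429]
[ 0.39  0.23 -0.33] [ 0.5603 -0.0572  0.1428]
```

View pics/w1.png

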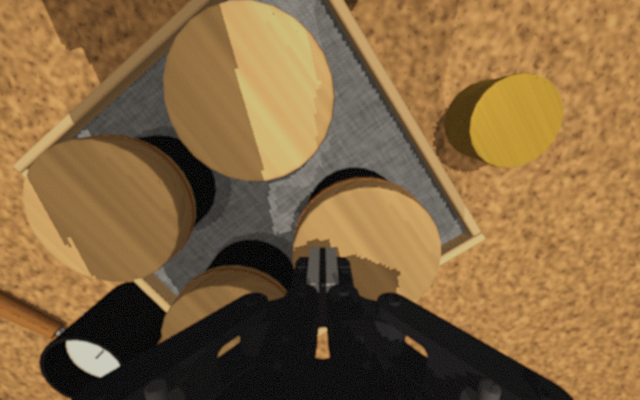

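The fingertips are at about (325,262), over the near edge of lid A.

>>> jog_arm([
  [-0.006, -0.011, 0.01, 0, 0, 0, -1],
  [0, 0, 0.01, 0, 0, 0, -1],
  [0, 0, 0.008, 0, 0, 0, -1],
  [0, 0, 0.002, 0, 0, 0, -1],
  [0, 0, 0.002, 0, 0, 0, -1],
  [0, 0, 0.002, 0, 0, 0, -1],
  [0, 0, 0, 0, 0, 0, -1],
  [0, 0, 0, 0, 0, 0, -1],
])

```text
clock: 3.3
position: [0.5609, -0.0633, 0.1244]
tool_rot: [-3.142, -0.0, 2.914]
ft_force: [-0.6, 0.7, 1.1]
width: -0.004
gripper_force: 0.1
```

>>> jog_arm([
  [0, 0, 0.002, 0, 0, 0, -1],
  [0, 0, 0.002, 0, 0, 0, -1],
  [0, 0, 0.002, 0, 0, 0, -1],
  [0, 0, 0, 0, 0, 0, -1],
  [0, 0, 0, 0, 0, 0, -1],
])

```text
clock: 3.72
position: [0.5611, -0.0633, 0.1217]
tool_rot: [3.141, 0.001, 2.914]
ft_force: [-1.7, -0.2, 5.7]
width: -0.003
gripper_force: 2.7
```

A gave about 2 N/mm, which is what a seated lid should give. On to B.

>>> jog_arm([
  [0, 0, -0.028, 0, 0, 0, -1],
  [0, 0, 0, 0, 0, 0, -1],
  [-0.0375, -0.054, 0, 0, 0, 0, -1],
  [-0.0375, -0.054, 0, 0, 0, 0, -1],
  [0, 0, 0, 0, 0, 0, -1],
  [0, 0, 0.01, 0, 0, 0, -1],
  [0, 0, 0.006, 0, 0, 0, -1],
  [0, 0, 0.003, 0, 0, 0, -1],
  [0, 0, 0, 0, 0, 0, -1],
  [0, 0, 0, 0, 0, 0, -1],
])

```text
clock: 4.55
position: [0.5848, -0.1235, 0.1255]
tool_rot: [3.142, -0.001, 2.915]
ft_force: [0.7, 1.2, 0.2]
width: 0.006
gripper_force: 0.0
```

```bash
python3 go.py
```

```text
4.55 [ 0.5848 -0.1235  0.1255] [ 3.142e+00 -1.000e-03  2.915e+00] [-0.21  0.37 -0.22  0.99  0.    0.02] [0.65 1.21 0.22] 0.005871773338436205
A [ 0.0715  0.1073 -0.011 ]
B [-0.0037 -0.0005 -0.0111]
C [ 0.104  -0.0783 -0.011 ]
D [ 0.1818  0.0287 -0.0109]
```

>>> jog_arm([
  [-0.003, 0, 0.002, 0, 0, 0, -1],
  [0, 0, 0.002, 0, 0, 0, -1],
  [0, 0, 0.002, 0, 0, 0, -1],
  [0, 0, 0, 0, 0, 0, -1],
  [0, 0, 0, 0, 0, 0, -1],
])

```text
clock: 4.97
position: [0.5866, -0.1247, 0.1228]
tool_rot: [-3.142, -0.0, 2.914]
ft_force: [-0.1, -0.8, 0.5]
width: -0.001
gripper_force: 0.0
```

>>> jog_arm([
  [0, 0, 0.002, 0, 0, 0, -1],
  [0, 0, 0.002, 0, 0, 0, -1],
  [0, 0, 0.002, 0, 0, 0, -1],
  [0, 0, 0, 0, 0, 0, -1],
  [0, 0, 0, 0, 0, 0, -1],
])

```text
clock: 5.38
position: [0.5868, -0.1248, 0.12]
tool_rot: [-3.142, 0.0, 2.914]
ft_force: [-1.3, 0.0, 1.9]
width: -0.0
gripper_force: 1.1
```

>>> jog_arm([
  [0, 0, 0.002, 0, 0, 0, -1],
  [0, 0, 0.002, 0, 0, 0, -1],
  [0, 0, 0, 0, 0, 0, -1],
  [0, 0, 0, 0, 0, 0, -1],
])

```text
clock: 5.72
position: [0.5868, -0.1248, 0.1182]
tool_rot: [-3.142, 0.001, 2.914]
ft_force: [-1.5, 0.2, 5.4]
width: 0.0
gripper_force: 2.8
```

B is seated too, at about 2 N/mm. On to C.

>>> jog_arm([
  [0, 0, -0.036, 0, 0, 0, -1],
  [0, 0, 0, 0, 0, 0, -1],
  [0.054, -0.039, 0, 0, 0, 0, -1],
  [0.054, -0.039, 0, 0, 0, 0, -1],
  [0, 0, 0, 0, 0, 0, -1],
  [0, 0, 0.01, 0, 0, 0, -1],
  [0, 0, 0.006, 0, 0, 0, -1],
  [0, 0, 0.002, 0, 0, 0, -1],
  [0, 0, 0, 0, 0, 0, -1],
  [0, 0, 0, 0, 0, 0, -1],
])

```text
clock: 6.55
position: [0.5259, -0.1502, 0.1264]
tool_rot: [3.142, -0.0, 2.915]
ft_force: [0.2, 0.4, -0.4]
width: -0.002
gripper_force: 0.0
```

```bash
python3 go.py
```

```text
6.55 [ 0.5259 -0.1502  0.1264] [ 3.142 -0.     2.915] [-0.28  0.28 -0.34  0.95  0.   -0.05] [ 0.17  0.38 -0.39] -0.0015682359594359823
A [-0.0313  0.1858 -0.0091]
B [-0.1065  0.078  -0.0091]
C [ 0.0012  0.0002 -0.0091]
D [ 0.0791  0.1072 -0.0091]
```

>>> jog_arm([
  [0, 0, 0.002, 0, 0, 0, -1],
  [0, 0, 0.002, 0, 0, 0, -1],
  [0, 0, 0.002, 0, 0, 0, -1],
  [0, 0, 0, 0, 0, 0, -1],
  [0, 0, 0, 0, 0, 0, -1],
])

```text
clock: 6.97
position: [0.5253, -0.1505, 0.1237]
tool_rot: [-3.142, -0.0, 2.914]
ft_force: [-0.4, -0.4, -0.4]
width: 0.001
gripper_force: 0.0
```

>>> jog_arm([
  [0, 0, 0.002, 0, 0, 0, -1],
  [0, 0, 0.002, 0, 0, 0, -1],
  [0, 0, 0.002, 0, 0, 0, -1],
  [0, 0, 0, 0, 0, 0, -1],
  [0, 0, 0, 0, 0, 0, -1],
])

```text
clock: 7.38
position: [0.5252, -0.1505, 0.1207]
tool_rot: [3.142, -0.0, 2.914]
ft_force: [0.6, 0.2, 0.2]
width: -0.001
gripper_force: 0.0
```

>>> jog_arm([
  [0, 0, 0.002, 0, 0, 0, -1],
  [0, 0, 0.002, 0, 0, 0, -1],
  [0, 0, 0.002, 0, 0, 0, -1],
  [0, 0, 0, 0, 0, 0, -1],
  [0, 0, 0, 0, 0, 0, -1],
])

```text
clock: 7.8
position: [0.5256, -0.1503, 0.1179]
tool_rot: [3.141, 0.0, 2.914]
ft_force: [0.1, 2.0, 1.8]
width: 0.001
gripper_force: 1.1
```

>>> jog_arm([
  [0, 0, 0.002, 0, 0, 0, -1],
  [0, 0, 0.002, 0, 0, 0, -1],
  [0, 0, 0, 0, 0, 0, -1],
  [0, 0, 0, 0, 0, 0, -1],
])

```text
clock: 8.13
position: [0.5257, -0.1502, 0.1161]
tool_rot: [3.141, 0.001, 2.914]
ft_force: [1.4, 3.1, 2.9]
width: 0.001
gripper_force: 2.2
```

C is softer, at about 0.6 N/mm, and there is a sideways force. I'll check it by camera.

Run:
```python
from h import *
f=[]
for i in range(4): im=grab_frame("side"); s=state(); f.append([*s['ft_force'],s['position'][2]])
print(np.mean(f,0).round(4))
a=cv2.imread("pics/side0.png")[130:250,250:430]; b=im[130:250,250:430,::-1]
cv2.imwrite("pics/cmp.png",cv2.resize(np.hstack([a,b]),None,fx=2.2,fy=2.2))
```

```text
[1.5406 4.2436 4.2758 0.116 ]
```

View pics/cmp.png

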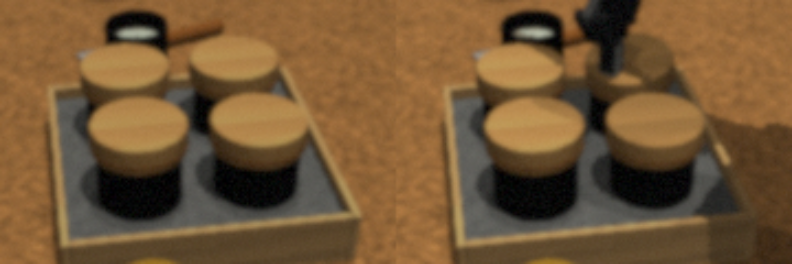

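The camera shows lid C possibly tipped toward the finger, but the forces don't settle it. I'll probe D as a cross-check.

>>> jog_arm([
  [0, 0, -0.03, 0, 0, 0, -1],
  [0, 0, -0.01, 0, 0, 0, -1],
  [0.039, 0.0535, 0, 0, 0, 0, -1],
  [0.039, 0.0535, 0, 0, 0, 0, -1],
  [0, 0, 0, 0, 0, 0, -1],
  [0, 0, 0.01, 0, 0, 0, -1],
  [0, 0, 0.006, 0, 0, 0, -1],
  [0, 0, 0.004, 0, 0, 0, -1],
  [0, 0, 0, 0, 0, 0, -1],
  [0, 0, 0, 0, 0, 0, -1],
])

```text
clock: 9.17
position: [0.4994, -0.0903, 0.1254]
tool_rot: [-3.141, -0.001, 2.913]
ft_force: [0.4, -0.8, -0.2]
width: 0.002
gripper_force: 0.0
```

>>> jog_arm([
  [0, 0, 0.002, 0, 0, 0, -1],
  [0, 0, 0.002, 0, 0, 0, -1],
  [0, 0, 0, 0, 0, 0, -1],
  [0, 0, 0, 0, 0, 0, -1],
])

```text
clock: 9.5
position: [0.4994, -0.0897, 0.1238]
tool_rot: [-3.142, -0.0, 2.914]
ft_force: [-0.5, -0.1, 0.5]
width: 0.001
gripper_force: 0.0
```

```bash
python3 go.py
```

```text
9.5 [ 0.4994 -0.0897  0.1238] [-3.142 -0.     2.914] [-0.18  0.21 -0.44  0.92 -0.    0.05] [-0.51 -0.15  0.46] 0.0008070616987106756
A [-0.11    0.08   -0.0145]
B [-0.1853 -0.0278 -0.0145]
C [-0.0777 -0.1057 -0.0145]
D [ 0.0002  0.0012 -0.0145]
```

>>> jog_arm([
  [0, 0, 0.002, 0, 0, 0, -1],
  [0, 0, 0.002, 0, 0, 0, -1],
  [0, 0, 0.002, 0, 0, 0, -1],
  [0, 0, 0, 0, 0, 0, -1],
  [0, 0, 0, 0, 0, 0, -1],
])

```text
clock: 9.92
position: [0.4993, -0.0895, 0.1207]
tool_rot: [-3.142, -0.0, 2.914]
ft_force: [-0.3, 0.6, -0.4]
width: 0.001
gripper_force: 0.0
```

>>> jog_arm([
  [0, 0, 0.002, 0, 0, 0, -1],
  [0, 0, 0.002, 0, 0, 0, -1],
  [0, 0, 0.002, 0, 0, 0, -1],
  [0, 0, 0, 0, 0, 0, -1],
  [0, 0, 0, 0, 0, 0, -1],
])

```text
clock: 10.33
position: [0.4993, -0.0896, 0.1178]
tool_rot: [3.142, -0.0, 2.914]
ft_force: [-0.5, -0.2, 0.3]
width: -0.002
gripper_force: 0.1
```

>>> jog_arm([
  [0, 0, 0.002, 0, 0, 0, -1],
  [0, 0, 0.002, 0, 0, 0, -1],
  [0, 0, 0, 0, 0, 0, -1],
  [0, 0, 0, 0, 0, 0, -1],
])

```text
clock: 10.67
position: [0.4994, -0.0896, 0.116]
tool_rot: [3.142, 0.0, 2.914]
ft_force: [-1.7, 1.3, 3.8]
width: 0.001
gripper_force: 1.8
```

>>> jog_arm([
  [0, 0, 0.002, 0, 0, 0, -1],
  [0, 0, 0, 0, 0, 0, -1],
  [0, 0, 0, 0, 0, 0, -1],
])

```text
clock: 10.92
position: [0.4995, -0.0896, 0.115]
tool_rot: [3.142, 0.0, 2.914]
ft_force: [-1.7, 0.1, 5.3]
width: -0.002
gripper_force: 2.8
```

```bash
cat > av.py <<'E'
from h import *
f=[]
for i in range(5): im=grab_frame("wrist"); s=state(); f.append([*s['ft_force'],*s['position']])
print(s['clock'],np.mean(f,0).round(4))
E
python3 av.py
```

```text
11.1667 [-1.5588  0.5051  5.2636  0.4995 -0.0896  0.1151]
```

D is seated as well, at about 2 N/mm. I'll press C once more on its opposite edge before pushing it home.

>>> jog_arm([
  [0, 0, -0.04, 0, 0, 0, -1],
  [0, 0, 0, 0, 0, 0, -1],
  [-0.0183, -0.08, 0, 0, 0, 0, -1],
  [-0.0183, -0.08, 0, 0, 0, 0, -1],
  [-0.0183, -0.08, 0, 0, 0, 0, -1],
  [0, 0, 0, 0, 0, 0, -1],
  [0, 0, 0.01, 0, 0, 0, -1],
  [0, 0, 0.01, 0, 0, 0, -1],
  [0, 0, 0.008, 0, 0, 0, -1],
  [0, 0, 0, 0, 0, 0, -1],
])

```text
clock: 12.0
position: [0.4983, -0.2112, 0.1194]
tool_rot: [3.141, -0.002, 2.915]
ft_force: [-0.5, 1.2, -0.1]
width: 0.005
gripper_force: 0.1
```

```bash
python3 av.py
```

```text
12.25 [ 0.143  -0.4425  0.1319  0.499  -0.2117  0.1206]
```

>>> jog_arm([
  [0, 0, 0.002, 0, 0, 0, -1],
  [0, 0, 0.002, 0, 0, 0, -1],
  [0, 0, 0.002, 0, 0, 0, -1],
  [0, 0, 0, 0, 0, 0, -1],
  [0, 0, 0, 0, 0, 0, -1],
])

```text
clock: 12.67
position: [0.4992, -0.213, 0.118]
tool_rot: [-3.141, 0.0, 2.914]
ft_force: [-0.5, -0.8, 1.6]
width: 0.0
gripper_force: 1.0
```

```bash
python3 av.py
```

```text
12.9167 [-0.3869 -1.0978  1.8166  0.4991 -0.213   0.118 ]
```

>>> jog_arm([
  [0, 0, 0.002, 0, 0, 0, -1],
  [0, 0, 0.002, 0, 0, 0, -1],
  [0, 0, 0, 0, 0, 0, -1],
  [0, 0, 0, 0, 0, 0, -1],
])

```text
clock: 13.25
position: [0.499, -0.2133, 0.116]
tool_rot: [-3.14, 0.0, 2.913]
ft_force: [-1.0, -4.5, 4.3]
width: 0.0
gripper_force: 2.5
```

```bash
python3 av.py
```

```text
13.5 [-1.9821 -4.3177  4.9458  0.499  -0.2132  0.116 ]
```

The sideways force reversed on the opposite edge, so C tips both ways and is the loose lid. Next is its middle.

>>> jog_arm([
  [0, 0, -0.028, 0, 0, 0, -1],
  [0, 0, 0, 0, 0, 0, -1],
  [-0.0114, 0.068, 0, 0, 0, 0, -1],
  [0, 0, 0, 0, 0, 0, -1],
  [0, 0, 0, 0, 0, 0, -1],
  [0, 0, 0.008, 0, 0, 0, -1],
  [0, 0, 0.008, 0, 0, 0, -1],
  [0, 0, 0, 0, 0, 0, -1],
  [0, 0, 0, 0, 0, 0, -1],
])

```text
clock: 14.25
position: [0.5115, -0.181, 0.121]
tool_rot: [3.141, -0.001, 2.913]
ft_force: [-0.5, -0.2, -0.7]
width: -0.0
gripper_force: 0.0
```

```bash
python3 av.py
python3 - <<'E'
from h import *
cv2.imwrite("pics/top1.png",cv2.resize(grab_frame("top")[120:300,260:480,::-1],None,fx=3,fy=3))
E
```

```text
14.5 [-0.1544  0.0573  0.0148  0.5121 -0.1811  0.1217]
```

View pics/top1.png

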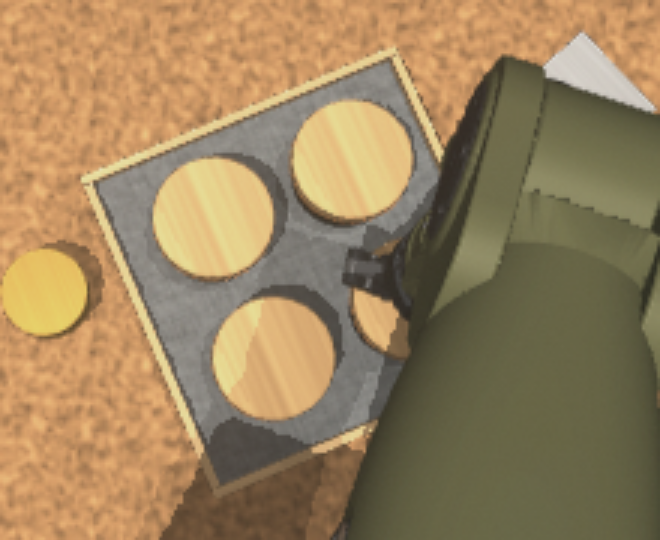

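The other three lids are undisturbed, and the gripper covers lid C. The TCP is at the lid's measured centre, so I'll press in small steps.

>>> jog_arm([
  [0, 0, 0.004, 0, 0, 0, -1],
  [0, 0, 0.004, 0, 0, 0, -1],
  [0, 0, 0.004, 0, 0, 0, -1],
  [0, 0, 0, 0, 0, 0, -1],
  [0, 0, 0, 0, 0, 0, -1],
])

```text
clock: 14.97
position: [0.5128, -0.1811, 0.1172]
tool_rot: [-3.141, 0.002, 2.914]
ft_force: [-3.0, 0.1, 10.3]
width: -0.001
gripper_force: 5.4
```

>>> jog_arm([
  [0, 0, 0.003, 0, 0, 0, -1],
  [0, 0, 0.003, 0, 0, 0, -1],
  [0, 0, 0, 0, 0, 0, -1],
  [0, 0, 0, 0, 0, 0, -1],
  [0, 0, 0, 0, 0, 0, -1],
])

```text
clock: 15.38
position: [0.5128, -0.1811, 0.1152]
tool_rot: [-3.141, 0.002, 2.914]
ft_force: [-6.2, 2.2, 18.8]
width: 0.002
gripper_force: 9.6
```

>>> jog_arm([
  [0, 0, 0.003, 0, 0, 0, -1],
  [0, 0, 0.003, 0, 0, 0, -1],
  [0, 0, 0, 0, 0, 0, -1],
  [0, 0, 0, 0, 0, 0, -1],
])

```text
clock: 15.72
position: [0.5129, -0.1811, 0.1149]
tool_rot: [-3.141, 0.004, 2.914]
ft_force: [-15.2, 4.1, 41.2]
width: 0.001
gripper_force: 20.7
```

```bash
python3 av.py
```

```text
15.9667 [-13.9835   4.471   41.3218   0.5129  -0.1812   0.1149]
```

It has bottomed at z = 0.1149. I'll lift off and re-check the height at the edge lightly.

>>> jog_arm([
  [0, 0, -0.012, 0, 0, 0, -1],
  [0, 0, -0.02, 0, 0, 0, -1],
  [0, 0, 0, 0, 0, 0, -1],
  [-0.0063, -0.0675, 0, 0, 0, 0, -1],
  [0.018, 0, 0, 0, 0, 0, -1],
  [0, 0, 0.01, 0, 0, 0, -1],
  [0, 0, 0.008, 0, 0, 0, -1],
  [0, 0, 0, 0, 0, 0, -1],
  [0, 0, 0, 0, 0, 0, -1],
])

```text
clock: 16.72
position: [0.4987, -0.2117, 0.1161]
tool_rot: [3.141, -0.001, 2.914]
ft_force: [0.0, 0.4, -0.0]
width: 0.001
gripper_force: 0.0
```

```bash
python3 av.py
```

```text
16.9667 [-0.2542  0.2311 -0.4095  0.4991 -0.2119  0.1166]
```

>>> jog_arm([
  [0, 0, 0.002, 0, 0, 0, -1],
  [0, 0, 0.002, 0, 0, 0, -1],
  [0, 0, 0, 0, 0, 0, -1],
  [0, 0, 0, 0, 0, 0, -1],
])

```text
clock: 17.3
position: [0.4992, -0.2124, 0.1152]
tool_rot: [3.141, 0.001, 2.914]
ft_force: [-0.9, 1.0, 4.5]
width: -0.002
gripper_force: 2.0
```

```bash
python3 av.py
```

```text
17.55 [-0.6413  0.9727  4.8844  0.4992 -0.2124  0.1152]
```

>>> jog_arm([
  [0, 0, 0.002, 0, 0, 0, -1],
  [0, 0, 0, 0, 0, 0, -1],
  [0, 0, 0, 0, 0, 0, -1],
])

```text
clock: 17.8
position: [0.4992, -0.2125, 0.1149]
tool_rot: [-3.142, 0.001, 2.914]
ft_force: [-3.8, 1.5, 11.5]
width: 0.003
gripper_force: 6.0
```

```bash
python3 av.py
```

```text
18.05 [-3.159   1.9666 11.9457  0.4992 -0.2125  0.115 ]
```

It's stiff now with no tipping, so C is home. Coming away.

>>> jog_arm([
  [0, 0, -0.01, 0, 0, 0, -1],
  [0, 0, -0.03, 0, 0, 0, -1],
  [0, 0, -0.07, 0, 0, 0, -1],
  [0, 0, -0.08, 0, 0, 0, -1],
  [0, 0, -0.06, 0, 0, 0, -1],
  [0.06, 0.05, 0, 0, 0, 0, -1],
  [0.06, 0.05, 0, 0, 0, 0, -1],
  [0.04, 0.07, 0, 0, 0, 0, -1],
  [0.02, 0.075, 0, 0, 0, 0, -1],
  [0, 0.08, 0, 0, 0, 0, -1],
])

```text
clock: 18.88
position: [0.4455, -0.0328, 0.2389]
tool_rot: [-3.141, -0.001, 2.912]
ft_force: [1.4, -0.2, -0.9]
width: 0.003
gripper_force: 0.0
```

>>> jog_arm([
  [0, 0.08, 0, 0, 0, 0, -1],
  [0, 0.08, 0, 0, 0, 0, -1],
  [0, 0.08, 0, 0, 0, 0, -1],
  [0, 0.08, 0, 0, 0, 0, -1],
  [0, 0, 0, 0, 0, 0, -1],
  [0, 0, 0, 0, 0, 0, -1],
])

```text
clock: 19.38
position: [0.484, 0.1237, 0.2382]
tool_rot: [-3.141, -0.001, 2.918]
ft_force: [-0.5, 0.2, 0.2]
width: -0.0
gripper_force: 0.0
```

```bash
python3 av.py
python3 - <<'E'
from h import *
a=grab_frame("top")[120:300,260:510,::-1];b=grab_frame("side")[120:300,200:450,::-1]
cv2.imwrite("pics/end.png",cv2.resize(np.hstack([a,b]),None,fx=1.6,fy=1.6))
E
```

```text
19.6333 [ 0.2041 -0.2143 -0.2904  0.4837  0.1213  0.2385]
```

View pics/end.png

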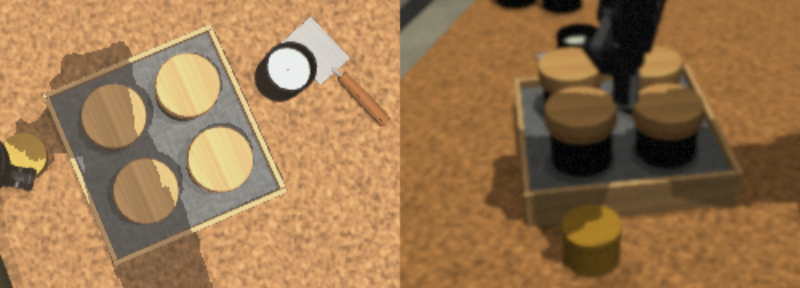

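All four lids are in place and level. The tin, open candle and scoop haven't moved, and the arm is clear above the table.

```bash
python3 -c "
from station import *
print(close_job())"
```

```text
the job is handed in; nothing more can be done
None
```

The lid that rocked was the one at about (0.512, −0.181); I pressed it home in its middle (about 41 N at the end; it no longer rocks) and came away with nothing else disturbed: the three good lids saw under 6 N, though my re-check of the seated lid's edge reached about 12 N, over the 10 N limit if it counts as a good lid by then.

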